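# Zero the ball reader and present the bearing ball in its tray

### The arm

A 6-joint arm with a two-finger parallel gripper is mounted at the origin on a cart in front of the work surface, level with it; the furniture and walls round the work are solid. World frame = base frame: x ahead of the robot, y to its left, z up, the work surface at z = 0. Lengths are in m, angles in degrees, forces in N, time in s.
With the tool pointing down it reaches from about 0.35 to 0.875 m from the base axis. Payload 4.2 kg.
Tool frame: the origin (TCP) lies midway between the tips of the shut fingers; the grasp point (between the pads) lies 19 mm behind it; y points along the fingers, x is the direction in which the jaws open and shut, and the axes are right-handed (so a half turn about y gives the same grasp; the last joint's range is limited). The gripper opens to 87 mm and grips with 3 to 60 N. Pads are 19 mm wide; open, the fingers measure 117 mm over their backs; the gripper's body (75 mm by 190 mm) begins 51 mm behind the grasp point.
Start: joints at [-55.543, 22.042, 0.453, 0, -68.411, -14.817], TCP at [0.21, -0.589, 0.191] pointing down, gripper open.
Joint ranges: [-179.83, 179.83], [-69.29, 118.12], [-61.27, 80.66], [-181.25, 117.63], [-171.15, -9.14], [-177.46, 177.46]. Speed limits (degrees/s): [159.86, 159.86, 180, 180, 180, 180].

### API

Orientations are given as a 3x3 rotation matrix whose columns are the frame's x, y, z axes.
In Python, from station import * gives the robot as it stands.
- The arm moves only by the tool jog_arm, never from a script. Its argument "series" is a list of rows, each a list of 3 entries, a list of its own where there are three numbers: the shift along the tool's x, y, z in m, then the turn, a rotation vector about the tool's x, y, z in degrees, then the finger opening in m, from 0 to 0.087. A call has 1 to 10 rows; each row shifts and turns the commanded pose from where the row before left it, along the tool's axes as they then stand; what a row does not reach is not made up. A row lasts 1/8 s, in which the tool goes at most 62.5 mm and 10.7 degrees, less where a joint would pass 70% of its speed; a pose out of reach is approached as far as the arm can. A call is refused whole if a number of a shift passes 0.0625 or a number of a turn 10.7, either way. A call with a gripper value outside its range is refused whole. The fingers move at their own pace and stop on an object; the grip force is fixed at half the most. Time passes only in rows, so rows that do not move let the fingers close. It gives the time, the measured TCP pose, the force and the opening at its end, in the units of the state.
- sense(): the state, without advancing time (a new reading comes with each control period).
- capture(name): name is "scene" or "top" or "wrist"; returns the picture (400x640x3 uint8, red, green, blue); there is no depth.
- camera_info(name): a dict with "fx", "fy", "cx", "cy" (pixels), "k1" (the pictures are not rectified: a ray, as slopes to the right and down, at radius r is drawn at 1 + k1 r^2 times it, then the intrinsics apply), "rvec" (rotation vector, rad) and "tvec" (3), from world to camera coordinates, as OpenCV has them. Camera axes: x right, y down, z forward; pixel columns grow to the right and rows downward; lengths in m; the calibration is good to about 2 mm. A picture is of the moment at which its call begins: read the wrist's pose just before it. camera_info takes no time and is no camera call; for the wrist camera it gives the pose at the moment of the call.
- finish_job(): hands the job in, once; it reports no verdict.
The state is a dict: "time_s": time; "joints": joint angles; "joint_velocities": joint speeds; "effort": joint torques, N m; "tcp_pos": TCP position; "ee_rot": TCP orientation; "wrist_force": force on the tool from outside, world axes, zero at the start; "moment": the same for the moment, N m; "gripper_width": opening from 0.0 (shut) to 1.0 (fully open).
Only numpy, scipy, OpenCV 4.12 (cv2) and the standard library are available. Lean on these libraries where they do the work, as an engineer would, in place of code of your own. Each camera call takes 0.05 s, during which the arm holds its last target. There are 200 camera calls.

### The job

Zero the ball reader by pushing the button sunk in its top fully down with the tip of the stylus, and put the stylus back in its holder. Then lift the two-pocket ball tray by its upright tab and carry it, both balls staying in their pockets, so that the larger ball is right above the reader's round window with the underside of the tray about 60 mm clear of it. Finish while still holding the tray there, level and still, and leave the electrical tape, the oil bottle and the marker alone.

Things in the scene. Friction and masses are not known exactly. Their poses are not given: they have to be found in the camera images.
- reader: ball reader: a low grey case fixed on the table, 90 mm (its x) by 150 mm (its y) by 45 mm high, flat top; origin at the centre of its underside, z up. Its top carries the round window (40 mm across, dark rim) at its y = -30 mm, a small black display at y = +16 mm, and the sunk zero button at x = 0, y = +45 mm
- window (a point): centre of the reader's round window, flush with the case top (45 mm above the table); 40 mm across
- zero_button (a joint): travel of the zero button: 0 released, 0.004 m fully down. It springs back; about 1.2 N starts it, 3.6 N holds it fully down. It lies in a round well 14 mm across
- button_top (a point): centre of the button's top face (13 mm across), 4 mm below the top of the case when released; moves down with the button
- holder: stylus holder fixed on the table: grey block 50 x 50 mm, 60 mm high, on a 62 mm square foot; round hole 16 mm across and 55 mm deep in the middle of its top. Origin at the centre of its underside
- stylus: stylus, loose, upright in the holder: steel shank 10 mm thick pointing down, narrowing over its last 16 mm to a 6 mm tip; collar 26 mm across, 4 mm thick, resting on the holder top; above it a black round grip 14 mm thick, 4 to 56 mm above the origin. Origin on the axis at the collar underside, z up; the tip is 50 mm below it. 30 g
- stylus_tip (a point): tip of the stylus, 50 mm below its origin
- tray: loose aluminium ball tray: plate 140 mm (its x) by 76 mm (its y), 8 mm thick; upright grip tab in its middle, 32 mm wide along x, 12 mm thick along y, top 62 mm above the underside (low foot round it, 22 mm wide, up to 11 mm). Origin: centre of the underside, z up. About 0.22 kg. At x = +42 and -42 mm a flat round pocket 40 mm across, rim only 3 mm high
- pocket_a (a point): centre of the floor of the tray's pocket at its x = +42 mm, 5 mm above the underside
- pocket_b (a point): centre of the floor of the tray's pocket at its x = -42 mm, 5 mm above the underside
- ball_large_center (a point): centre of the larger steel ball, 25 mm across, loose in one of the two pockets (either one)
- ball_small_center (a point): centre of the smaller steel ball, 17 mm across, loose in the other pocket
- elec_roll: bystander: black roll of electrical tape lying flat, 59 mm across, 19 mm high; origin at the centre of its underside
- oil_bottle: bystander: standing dropper bottle of oil, 34 mm across, 102 mm high; origin at the centre of its underside
- marker: bystander: black felt marker lying along its y, 133 mm long, 19 mm thick; origin at the centre of its underside

How it is judged (in metres and radians):
On the way, in this order (a step that is already met when the one before it is completed fails the run):
1. the zero button is pushed fully down (over 3 of its 4 mm) with the stylus (value of joint zero_button above 0.003 m and contact force between stylus and reader above 0.5 N and horizontal distance between stylus_tip and button_top below 0.009 m), for 0.1 s.
2. the stylus stands in its holder again, let go (horizontal distance between stylus and holder below 0.006 m and z of stylus in the frame of holder below 0.066 m and angle between stylus's own z axis and vertical below 0.12 rad and contact force between the fingers and stylus below 0.1 N), for 0.2 s.
At the end, for the whole second after the job is handed in: Tray held by the fingers only, level within 5 degrees, still; underside 35 to 90 mm above the window; larger ball within 20 mm of the window centre seen from above; both balls in their pockets; button sprung back; stylus let go, upright in its holder within 6 mm (all of step 2 and value of joint zero_button below 0.001 m and horizontal distance between ball_large_center and window below 0.02 m and z of tray in the frame of window between 0.035 and 0.09 m and angle between tray's own z axis and vertical below 0.09 rad and linear speed of tray below 0.03 m/s and angular speed of tray below 0.2 rad/s and contact force between the fingers and tray above 1 N and contact force between tray and reader below 0.1 N and (distance between ball_large_center and pocket_a below 0.0185 m or distance between ball_large_center and pocket_b below 0.0185 m) and (distance between ball_small_center and pocket_a below 0.0185 m or distance between ball_small_center and pocket_b below 0.0185 m)); the arm keeps its last pose, push and grip.
It fails at once if a ball leaves its pocket (not ((distance between ball_large_center and pocket_a below 0.024 m or distance between ball_large_center and pocket_b below 0.024 m) and (distance between ball_small_center and pocket_a below 0.024 m or distance between ball_small_center and pocket_b below 0.024 m))).
It fails at once if the electrical tape, the oil bottle or the marker is shifted by more than 30 mm (distance of any of elec_roll, oil_bottle, marker from where it was at the start of the episode above 0.03 m).
It also fails if it takes over 64 s, if anything falls off the work surface, if the arm or the gripper's body presses on something with over 40 N, if the wrist force passes 120 N, or if a joint passes its speed limit or range.

## Working session

There is one attempt and no reset: what is moved stays moved. The work goes in short steps, Python scripts to look and compute and a tool call to move; the robot and the scene stay as the last step left them, time stands still between calls to the robot, and variables do not carry over. Pictures are saved under pics/ and viewed, about 8 in all and at most 12, crops included, and the job is handed in when it is done.

Besides the shell and the picture viewer there is one more tool, called after "Call:" as name([rows], argument=value, ...), one row to a line, values as JSON. jog_arm: Moves the arm, as the interface text tells. Its arguments: {"type":"object","properties":{"series":{"type":"array","items":{"type":"array"}}},"required":["series"]}

```bash
ls; mkdir -p pics
python3 - <<'E'
from station import *
import cv2
for n in("scene","top"):
    cv2.imwrite(f"pics/{n}0.png",cv2.cvtColor(capture(n),cv2.COLOR_RGB2BGR)); print(n,camera_info(n))
s=sense(); print(s)
E
```

```text
pics
scene {'fx': 402.941690677469, 'fy': 402.941690677469, 'cx': 319.29175771044504, 'cy': 196.38473380947624, 'k1': -0.04595765527579422, 'rvec': array([ 0.74990708, -2.54059204,  1.18983971]), 'tvec': array([0.44567532, 0.23638528, 0.71572443])}
top {'fx': 434.85683789874145, 'fy': 434.85683789874145, 'cx': 323.42529380216655, 'cy': 201.91564492486972, 'k1': -0.06478241008633447, 'rvec': array([ 2.0609742 , -2.16055112,  0.21818119]), 'tvec': array([0.04107698, 0.55555572, 0.9448475 ])}
{'time_s': 0.1, 'joints': array([-5.55424604e+01,  2.20836219e+01,  3.88067602e-01, -2.54040183e-02,
       -6.84118746e+01, -1.48165131e+01]), 'joint_velocities': array([-0.0044572 , -0.08320585,  0.14968155,  0.08372113, -0.04037908,
       -0.02085994]), 'effort': array([-3.16045771e-04, -3.91688383e+01,  1.87934893e+01,  4.23188657e+00,
        1.34717056e-02, -7.69988242e-05]), 'tcp_pos': array([ 0.20988917, -0.58806406,  0.19020077]), 'ee_rot': array([[-3.35971338e-01, -7.20895177e-04, -9.41871934e-01],
       [ 9.41870257e-01,  1.77925223e-03, -3.35972102e-01],
       [ 1.91802841e-03, -9.99998157e-01,  8.12119719e-05]]), 'wrist_force': array([0.39388172, 0.15291599, 0.19058913]), 'moment': array([ 0.00106498, -0.0013309 ,  0.03057519]), 'gripper_width': 0.9992166186028882}
```

View pics/top0.png

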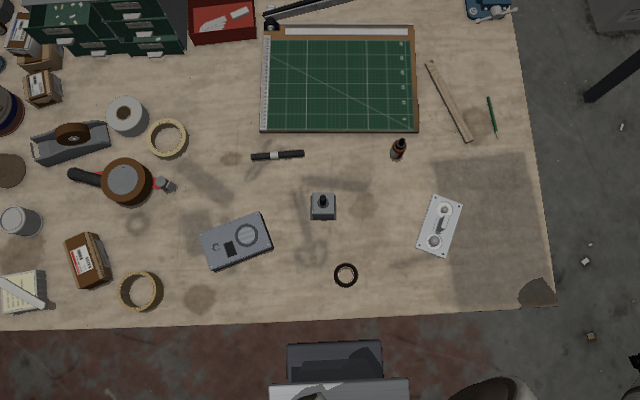

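View pics/scene0.png

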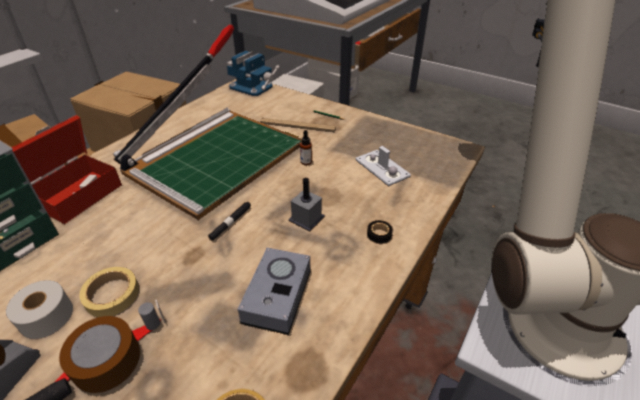

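Top view: reader at about (237,241) with its window at (246,236) and its button at (216,247). The holder is at (323,206), the tray at (439,226), the tape at (346,274), the bottle at (398,150) and the marker at (278,155). Next I'll zoom in for measurement.

```bash
cat > h.py <<'E'
import numpy as np, cv2
from station import *
def cam(n):
    c=camera_info(n);K=np.array([[c['fx'],0,c['cx']],[0,c['fy'],c['cy']],[0,0,1]]);R=cv2.Rodrigues(np.array(c['rvec']))[0];return K,np.array([c['k1'],0,0,0.]),R,np.array(c['tvec']),c['rvec']
def ray(C,px):
    K,D,R,t,_=C;p=cv2.undistortPoints(np.array(px,float).reshape(-1,1,2),K,D).reshape(-1,2)
    d=np.c_[p,np.ones(len(p))]@R; return -R.T@t,d
def plane(C,px,z):
    o,d=ray(C,px);return o+d*((z-o[2])/d[:,2])[:,None]
def proj(C,P):
    K,D,R,t,rv=C;return cv2.projectPoints(np.array(P,float).reshape(-1,1,3),np.array(rv),t,K,D)[0].reshape(-1,2)
def tri(Cs,pxs):
    A=np.zeros((3,3));b=np.zeros(3)
    for C,p in zip(Cs,pxs):
        o,d=ray(C,[p]);d=d[0]/np.linalg.norm(d);M=np.eye(3)-np.outer(d,d);A+=M;b+=M@o
    return np.linalg.solve(A,b)
def save(n,im): cv2.imwrite('pics/'+n,cv2.cvtColor(im,cv2.COLOR_RGB2BGR))
E
python3 - <<'E'
from h import *
t=cv2.imread('pics/top0.png');s=cv2.imread('pics/scene0.png')
def cr(im,x,y,w,h,k):return cv2.resize(im[y:y+h,x:x+w],None,fx=k,fy=k,interpolation=cv2.INTER_CUBIC)
# each 400x300
A=cr(t,190,200,100,75,4);B=cr(t,390,185,100,75,4);C=cr(t,290,180,50,37,8)[:296];D=cr(s,230,170,100,75,4)
C=cv2.resize(C,(400,300));cv2.imwrite('pics/z0.png',np.vstack([np.hstack([A,B]),np.hstack([C,D])]))
T=cam('top')
for n,p,z in(('win',(247,236),.045),('but',(216,247),.041),('hold',(323,210),.06),('grip',(323,200),.116),('tray',(439,226),.008),('tape',(346,274),.01),('bot',(398,155),.0),('mk',(278,155),.01)):print(n,plane(T,[p],z).round(4))
E
```

```text
win [[0.4878 0.1946 0.045 ]]
but [[0.466  0.2676 0.041 ]]
hold [[0.5376 0.0167 0.06  ]]
grip [[0.5489 0.0158 0.116 ]]
tray [[ 0.495 -0.26   0.008]]
tape [[ 0.3922 -0.0301  0.01  ]]
bot [[ 0.68   -0.1774  0.    ]]
mk [[0.6912 0.1217 0.01  ]]
```

View pics/z0.png

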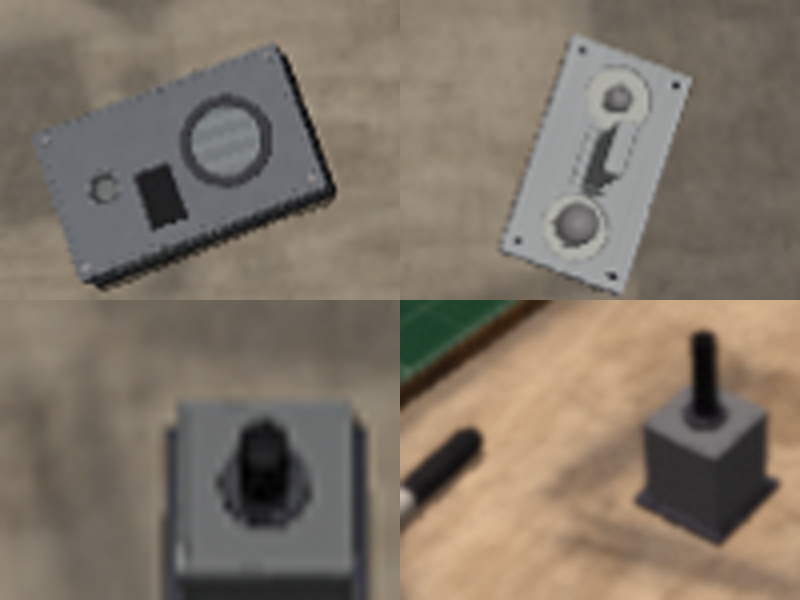

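The crops give these full-image pixels:
- **Reader:** window (246.4,234.9), button (215.9,246.7).
- **Tray:** large ball (434,240.6) in the near pocket, small ball (444.4,209.2) in the far pocket. The tray corners are clear.
- **Holder:** stylus collar (323,202.8), grip top about (323,197.5).

Run:
```python
from h import *
T=cam('top');S=cam('scene')
def c4(P,ox,oy,k=4,k2=None):
    P=np.array(P,float);return np.c_[(P[:,0]+.5)/k-.5+ox,(P[:,1]+.5)/(k2 or k)-.5+oy]
rd=c4([(38,135),(275,45),(333,187),(85,276),(226,140),(104,187)],190,200)
P=plane(T,rd,.045);print('reader c',P[:4].mean(0),'sides',[np.linalg.norm(P[i]-P[(i+1)%4]) for i in range(4)],'win',P[4],'btn',plane(T,rd[5:],.041))
u=P[0]-P[1]+P[3]-P[2];u/=np.linalg.norm(u);print('pred win',P[:4].mean(0)-.03*u,'btn',P[:4].mean(0)+.045*u)
tr=c4([(173,35),(292,78),(222,295),(100,250)],390,185)
Q=plane(T,tr,.008);u=Q[0]-Q[3]+Q[1]-Q[2];print('tray',Q.mean(0),[np.linalg.norm(Q[i]-Q[(i+1)%4]) for i in range(4)],'long axis deg',np.degrees(np.arctan2(u[1],u[0])))
b=c4([(177,223),(218,97)],390,185);print('balls',plane(T,b[:1],.0175),plane(T,b[1:],.0135))
h=c4([(180,402),(350,402),(350,573),(180,573),(265,485),(265,435)],290,180-37,8,300/37.)
h[:,1]=[(y-300+.5)/(300/37)-.5+180 for y in (402,402,573,573,487,435)]
H=plane(T,h[:4],.06);print('holder',H.mean(0),[np.linalg.norm(H[i]-H[(i+1)%4]) for i in range(4)],'collar',plane(T,h[4:5],.064),'griptop',plane(T,h[5:],.116))
# scene: collar, grip top
sc=c4([(303,35),(304,117)],230,170,4);sc[:,:]=c4([(303,35),(304,112)],230,170,4)
print('tri griptop',tri([T,S],[h[5],sc[0]]),'collar',tri([T,S],[h[4],sc[1]]))
```

```text
reader c [0.48053895 0.22181401 0.045     ] sides [np.float64(0.14645071494749148), np.float64(0.09026457816397679), np.float64(0.1497547343056919), np.float64(0.08688849851048781)] win [0.49106541 0.19660982 0.045     ] btn [[0.46748596 0.26848861 0.041     ]]
pred win [0.48976729 0.19326865 0.045     ] btn [0.46669643 0.26463205 0.045     ]
tray [ 0.49650018 -0.26000077  0.008     ] [np.float64(0.07641411790466125), np.float64(0.14042161817775717), np.float64(0.0764934818947445), np.float64(0.14033915070501213)] long axis deg -23.637428049729643
balls [[ 0.46007729 -0.24183029  0.0175    ]] [[ 0.5351967  -0.27510129  0.0135    ]]
holder [0.5548419  0.01662188 0.06      ] [np.float64(0.049140096109036156), np.float64(0.04955761399170278), np.float64(0.048641732614912093), np.float64(0.0495749161157685)] collar [[0.55402478 0.016623   0.064     ]] griptop [[0.55740047 0.01604568 0.116     ]]
tri griptop [0.55673578 0.01575394 0.11620925] collar [0.55478089 0.0169548  0.06375348]
```

Call:
jog_arm([
  [[0, 0, 0], [0, 8.64, 0], 0.087],
  [[0, 0, 0], [0, 8.64, 0], 0.087],
  [[0, 0, 0], [0, 8.64, 0], 0.087],
  [[0, 0, 0], [0, 8.64, 0], 0.087],
  [[0, 0, 0], [0, 8.64, 0], 0.05],
])

```text
time_s: 0.72
tcp_pos: [0.21, -0.5883, 0.1905]
ee_rot: [[0.404, -0.0, -0.915], [0.915, 0.001, 0.404], [0.001, -1.0, 0.001]]
wrist_force: [0.0, 0.1, 0.2]
gripper_width: 0.948
```

```bash
cat >> h.py <<'E'
def go(target,yaw=None):
    s=sense();R=np.array(s['ee_rot']);p=np.array(s['tcp_pos']);d=R.T@(np.array(target)-p)
    y=np.degrees(np.arctan2(R[1,0],R[0,0]));print('t',s['time_s'],'tcp',p.round(4),'yaw',round(y,2),'tilt',np.degrees(np.arccos(-R[2,1])).round(2),'w',round(s['gripper_width']*.087,4),'F',np.round(s['wrist_force'],2),'j',np.round(s['joints'],0));print('to',target,'tool d',d.round(4),np.linalg.norm(d).round(3))
E
python3 -c "
from h import *
go((.555,.0165,.165))"
```

```text
t 0.725 tcp [ 0.21   -0.5883  0.1905] yaw 66.15 tilt 0.07 w 0.0825 F [0.01 0.08 0.18] j [-56.  22.   0.  -0. -68. -58.]
to (0.555, 0.0165, 0.165) tool d [ 0.6926  0.026  -0.0711] 0.697
```

Call:
jog_arm([
  [[0.0495, 0, -0.0051], [0, 0, 0], 0.05],
  [[0.0495, 0, -0.0051], [0, 0, 0], 0.05],
  [[0.0495, 0, -0.0051], [0, 0, 0], 0.05],
  [[0.0495, 0, -0.0051], [0, 0, 0], 0.05],
  [[0.0495, 0, -0.0051], [0, 0, 0], 0.05],
  [[0.0495, 0, -0.0051], [0, 0, 0], 0.05],
  [[0.0495, 0, -0.0051], [0, 0, 0], 0.05],
  [[0.0495, 0, -0.0051], [0, 0, 0], 0.05],
  [[0.0495, 0, -0.0051], [0, 0, 0], 0.05],
  [[0.0495, 0, -0.0051], [0, 0, 0], 0.05],
])

```text
time_s: 1.98
tcp_pos: [0.455, -0.1536, 0.191]
ee_rot: [[0.4, -0.0, -0.917], [0.917, 0.0, 0.4], [0.0, -1.0, 0.0]]
wrist_force: [1.1, -1.1, 0.3]
gripper_width: 0.568
```

Call:
jog_arm([
  [[0.0495, 0, -0.0051], [0, 0, 0], 0.05],
  [[0.0495, 0, -0.0051], [0, 0, 0], 0.05],
  [[0.0495, 0, -0.0051], [0, 0, 0], 0.05],
  [[0.0495, 0, -0.0047], [0, 0, 0], 0.05],
  [[0, 0, 0], [0, 0, 0], 0.05],
  [[0, 0, 0], [0, 0, 0], 0.05],
  [[0, 0, 0], [0, 0, 0], 0.05],
])

```text
time_s: 2.85
tcp_pos: [0.5515, 0.0174, 0.1911]
ee_rot: [[0.401, -0.0, -0.916], [0.916, -0.0, 0.401], [-0.0, -1.0, 0.0]]
wrist_force: [0.9, 0.3, 0.0]
gripper_width: 0.572
```

```bash
python3 -c "
from h import *
go((.555,.0165,.165))
save('w1.png',capture('wrist'));C=cam('wrist');print(C[0],-C[2].T@C[3]);print(proj(C,[(.555,.0165,.116),(.555,.0165,.06)]))"
```

```text
t 2.85 tcp [0.5515 0.0174 0.1911] yaw 66.38 tilt 0.03 w 0.0498 F [0.89 0.29 0.02] j [  19.   15.  -10.   -0.  -65. -132.]
to (0.555, 0.0165, 0.165) tool d [ 0.0006  0.0261 -0.0035] 0.026
[[329.28547187   0.         323.64966643]
 [  0.         329.28547187 199.55599483]
 [  0.           0.           1.        ]] [0.48987196 0.04331313 0.38500187]
[[325.86627938 200.49609419]
 [325.57289961 186.44361831]]
```

View pics/w1.png

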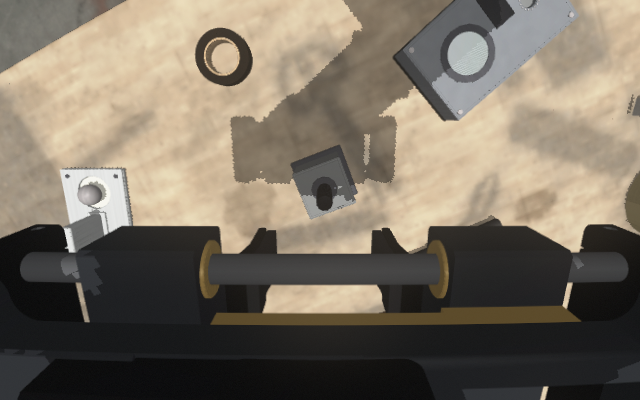

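The wrist view shows the grip's top end at about (324,200), close to the predicted (326,200.5) and centred between the fingers. I'll descend and grip it.

Call:
jog_arm([
  [[0.0006, 0.03, -0.0035], [0, 0, 0], 0.05],
  [[0, 0.03, 0], [0, 0, 0], 0.05],
  [[0, 0.03, 0], [0, 0, 0], 0.05],
  [[0, 0.018, 0], [0, 0, 0], 0.05],
  [[0, 0.009, 0], [0, 0, 0], 0.05],
  [[0, 0, 0], [0, 0, 0], 0.05],
  [[0, 0, 0], [0, 0, 0], 0.0],
  [[0, 0, 0], [0, 0, 0], 0.0],
  [[0, 0, 0], [0, 0, 0], 0.0],
  [[0, 0, 0], [0, 0, 0], 0.0],
])

```text
time_s: 4.15
tcp_pos: [0.5557, 0.0175, 0.0744]
ee_rot: [[0.4, 0.0, -0.917], [0.917, 0.0, 0.4], [0.0, -1.0, -0.0]]
wrist_force: [0.3, -0.3, 0.9]
gripper_width: 0.202
```

Call:
jog_arm([
  [[0, 0, 0], [0, 0, 0], 0.0],
  [[0, 0, 0], [0, 0, 0], 0.0],
  [[0, 0, 0], [0, 0, 0], 0.0],
])

```text
time_s: 4.53
tcp_pos: [0.5557, 0.0174, 0.0742]
ee_rot: [[0.4, 0.0, -0.917], [0.917, 0.0, 0.4], [0.0, -1.0, -0.0]]
wrist_force: [-0.2, 0.0, 1.0]
gripper_width: 0.147
```

Call:
jog_arm([
  [[0, -0.008, 0], [0, 0, 0], 0.0],
  [[0, -0.015, 0], [0, 0, 0], 0.0],
  [[0, -0.025, 0], [0, 0, 0], 0.0],
  [[0, -0.025, 0], [0, 0, 0], 0.0],
  [[0, -0.007, 0], [0, 0, 0], 0.0],
  [[0, 0, 0], [0, 0, 0], 0.0],
  [[0, 0, 0], [0, 0, 0], 0.0],
])

```text
time_s: 5.4
tcp_pos: [0.5548, 0.0173, 0.1531]
ee_rot: [[0.4, -0.002, -0.917], [0.917, -0.0, 0.4], [-0.001, -1.0, 0.002]]
wrist_force: [0.3, -0.4, -0.4]
gripper_width: 0.138
```

```bash
python3 -c "
from h import *
go((.4677,.268,.15))"
```

```text
t 5.4 tcp [0.5548 0.0173 0.1531] yaw 66.43 tilt 0.12 w 0.012 F [ 0.25 -0.4  -0.37] j [  18.   17.  -13.   -0.  -60. -132.]
to (0.4677, 0.268, 0.15) tool d [0.195  0.0033 0.1801] 0.265
```

Call:
jog_arm([
  [[0.024, 0, 0.0225], [0, 0, 0], 0.0],
  [[0.0245, 0, 0.0225], [0, 0, 0], 0.0],
  [[0.0245, 0, 0.0225], [0, 0, 0], 0.0],
  [[0.0245, 0, 0.0225], [0, 0, 0], 0.0],
  [[0.0245, 0, 0.0225], [0, 0, 0], 0.0],
  [[0.0245, 0, 0.0225], [0, 0, 0], 0.0],
  [[0.0245, 0, 0.0225], [0, 0, 0], 0.0],
  [[0.024, 0, 0.0225], [0, 0, 0], 0.0],
  [[0, 0.02, 0], [0, 0, 0], 0.0],
  [[0, 0, 0], [0, 0, 0], 0.0],
])

```text
time_s: 6.65
tcp_pos: [0.467, 0.2672, 0.1318]
ee_rot: [[0.399, -0.004, -0.917], [0.917, -0.004, 0.399], [-0.005, -1.0, 0.002]]
wrist_force: [-0.6, -0.9, -0.3]
gripper_width: 0.147
```

Call:
jog_arm([
  [[0, 0, 0], [0, 0, 0], 0.0],
  [[0, 0, 0], [0, 0, 0], 0.0],
])

```text
time_s: 6.9
tcp_pos: [0.4691, 0.268, 0.1347]
ee_rot: [[0.4, 0.001, -0.916], [0.916, 0.001, 0.4], [0.001, -1.0, -0.001]]
wrist_force: [0.2, 0.8, 0.6]
gripper_width: 0.143
```

```bash
python3 -c "
from h import *
go((.4677,.268,.11))
def cr(im,x,y,w,h,k):return cv2.resize(im[y:y+h,x:x+w],None,fx=k,fy=k,interpolation=cv2.INTER_CUBIC)
for n in('scene','wrist','top'):
  c=cam(n);p=proj(c,[(.4677,.268,.041),(.4677,.268,.06),(.4677,.268,.13)]);print(n,p)
a=capture('scene');b=capture('wrist')
A=proj(cam('scene'),[(.4677,.268,.06)])[0].astype(int)-[50,50];B=proj(cam('wrist'),[(.4677,.268,.06)])[0].astype(int)-[50,50]
B=np.clip(B,0,[540,300]);A=np.clip(A,0,[540,300])
print(A,B)
save('p2.png',np.hstack([cr(a,*A,100,100,4),cr(b,*B,100,100,4)]))"
```

```text
t 6.9 tcp [0.4691 0.268  0.1347] yaw 66.41 tilt 0.06 w 0.0124 F [0.2  0.78 0.6 ] j [  47.   17.  -16.    0.  -57. -161.]
to (0.4677, 0.268, 0.11) tool d [-0.0005  0.0247  0.0013] 0.025
scene [[267.01001721 301.32759554]
 [266.10818924 294.80661794]
 [262.50351944 268.61941705]]
wrist [[324.43363499 190.20471313]
 [324.47798911 195.26570865]
 [324.70856904 221.60914021]]
top [[215.83477705 246.2733849 ]
 [213.75738081 245.38256047]
 [205.38370322 241.7884488 ]]
[216 244] [274 145]
```

View pics/p2.png

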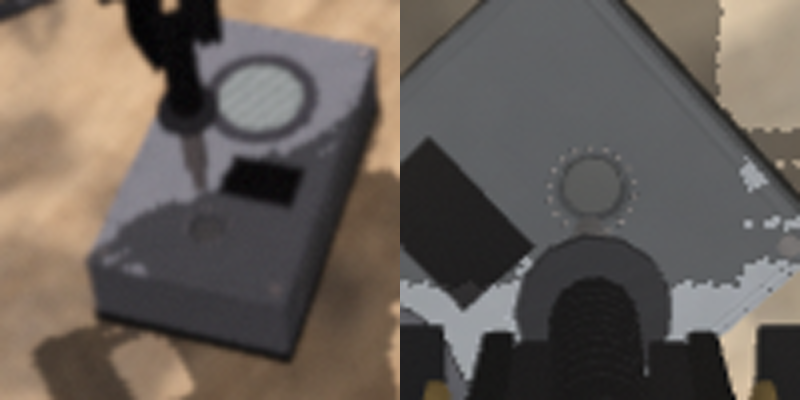

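```bash
python3 -c "
from h import *
W=cam('wrist');S=cam('scene')
q=lambda c,x,y:((c[0]+.5)/4-.5+x,(c[1]+.5)/4-.5+y)
print('btn wrist',plane(W,[q((191,187),274,145)],.041),'scene',plane(S,[q((207,227),216,244)],.041),'tri',tri([W,S],[q((191,187),274,145),q((207,227),216,244)]))
print('tip wrist',plane(W,[q((192,222),274,145)],.0705),'scene',plane(S,[q((203,190),216,244)],.0705))
print('collar scene',plane(S,[q((187,108),216,244)],.1225),'wrist',plane(W,[q((194,310),274,145)],.1245))
"
```

```text
btn wrist [[0.46748017 0.2650855  0.041     ]] scene [[0.46841744 0.26605516 0.041     ]] tri [0.46814897 0.26540526 0.04041773]
tip wrist [[0.46800867 0.26529815 0.0705    ]] scene [[0.46654553 0.26730613 0.0705    ]]
collar scene [[0.46973076 0.26687972 0.1225    ]] wrist [[0.46892448 0.26561759 0.1245    ]]
```

Wrist view: button at px (321.6,191.4) and stylus tip at (322,200). Scene view: tip at (266.4,291) above the button at (267.4,300). Tip and button line up within about 2 mm, so I'll descend.

Call:
jog_arm([
  [[-0.0004, 0.01, -0.0008], [0, 0, 0], 0.0],
  [[0, 0.01, 0], [0, 0, 0], 0.0],
  [[0, 0.005, 0], [0, 0, 0], 0.0],
  [[0, 0.003, 0], [0, 0, 0], 0.0],
  [[0, 0.002, 0], [0, 0, 0], 0.0],
  [[0, 0.001, 0], [0, 0, 0], 0.0],
  [[0, 0, 0], [0, 0, 0], 0.0],
  [[0, 0, 0], [0, 0, 0], 0.0],
])

```text
time_s: 8.0
tcp_pos: [0.4693, 0.2676, 0.1035]
ee_rot: [[0.4, 0.001, -0.917], [0.917, 0.0, 0.4], [0.001, -1.0, -0.0]]
wrist_force: [0.6, -0.4, 2.2]
gripper_width: 0.144
```

Call:
jog_arm([
  [[0, 0.001, 0], [0, 0, 0], 0.0],
  [[0, 0.001, 0], [0, 0, 0], 0.0],
  [[0, 0.001, 0], [0, 0, 0], 0.0],
  [[0, 0.0005, 0], [0, 0, 0], 0.0],
  [[0, 0, 0], [0, 0, 0], 0.0],
  [[0, 0, 0], [0, 0, 0], 0.0],
])

```text
time_s: 8.75
tcp_pos: [0.4699, 0.2679, 0.1007]
ee_rot: [[0.399, 0.002, -0.917], [0.917, 0.001, 0.399], [0.002, -1.0, -0.001]]
wrist_force: [0.4, -1.0, 5.8]
gripper_width: 0.146
```

Call:
jog_arm([
  [[0, 0.001, 0], [0, 0, 0], 0.0],
  [[0, 0, 0], [0, 0, 0], 0.0],
  [[0, 0, 0], [0, 0, 0], 0.0],
  [[0, 0, 0], [0, 0, 0], 0.0],
])

```text
time_s: 9.25
tcp_pos: [0.4705, 0.2682, 0.1005]
ee_rot: [[0.399, 0.003, -0.917], [0.917, 0.002, 0.399], [0.003, -1.0, -0.002]]
wrist_force: [-0.9, -0.8, 8.6]
gripper_width: 0.144
```

Call:
jog_arm([
  [[0, -0.006, 0], [0, 0, 0], 0.0],
  [[0, -0.015, 0], [0, 0, 0], 0.0],
  [[0, -0.025, 0], [0, 0, 0], 0.0],
  [[0, -0.012, 0], [0, 0, 0], 0.0],
  [[0, 0, 0], [0, 0, 0], 0.0],
  [[0, 0, 0], [0, 0, 0], 0.0],
])

```text
time_s: 10.0
tcp_pos: [0.4685, 0.267, 0.1557]
ee_rot: [[0.4, -0.002, -0.917], [0.917, -0.001, 0.4], [-0.002, -1.0, 0.001]]
wrist_force: [-0.0, -0.1, -1.5]
gripper_width: 0.147
```

```bash
python3 -c "
from h import *
go((.5557,.0174,.1531))"
```

```text
t 10.0 tcp [0.4685 0.267  0.1557] yaw 66.42 tilt 0.11 w 0.0128 F [-0.03 -0.15 -1.5 ] j [  47.   15.  -15.   -0.  -60. -160.]
to (0.5557, 0.0174, 0.1531) tool d [-0.1939  0.0027 -0.1797] 0.264
```

The button bottomed out, with force rising stiffly to 8.6 N. Now I'll take the stylus back to the holder.

Call:
jog_arm([
  [[-0.0242, 0, -0.0225], [0, 0, 0], 0.0],
  [[-0.0242, 0, -0.0225], [0, 0, 0], 0.0],
  [[-0.0242, 0, -0.0225], [0, 0, 0], 0.0],
  [[-0.0243, 0, -0.0225], [0, 0, 0], 0.0],
  [[-0.0242, 0, -0.0225], [0, 0, 0], 0.0],
  [[-0.0243, 0, -0.0225], [0, 0, 0], 0.0],
  [[-0.0242, 0, -0.0225], [0, 0, 0], 0.0],
  [[-0.0243, 0.003, -0.0222], [0, 0, 0], 0.0],
  [[0, 0, 0], [0, 0, 0], 0.0],
  [[0, 0, 0], [0, 0, 0], 0.0],
])

```text
time_s: 11.25
tcp_pos: [0.5558, 0.0179, 0.1528]
ee_rot: [[0.4, -0.002, -0.917], [0.917, -0.0, 0.4], [-0.001, -1.0, 0.001]]
wrist_force: [-1.2, 0.7, -0.5]
gripper_width: 0.146
```

Call:
jog_arm([
  [[0, 0, 0], [0, 0, 0], 0.0],
  [[0, 0, 0], [0, 0, 0], 0.0],
])

```text
time_s: 11.5
tcp_pos: [0.5562, 0.0186, 0.1537]
ee_rot: [[0.399, 0.0, -0.917], [0.917, 0.0, 0.399], [0.0, -1.0, -0.0]]
wrist_force: [-0.9, 0.1, -0.4]
gripper_width: 0.144
```

```bash
python3 -c "
from h import *
go((.5557,.0174,.0742))
def cr(im,x,y,w,h,k):return cv2.resize(im[y:y+h,x:x+w],None,fx=k,fy=k,interpolation=cv2.INTER_CUBIC)
a=capture('scene');b=capture('wrist')
print([proj(cam(n),[(.5557,.0174,.06),(.5557,.0174,.09)]) for n in('scene','wrist')])
save('p3.png',np.hstack([cr(a,257,150,100,100,4),cr(b,274,145,100,100,4)]))"
```

```text
t 11.5 tcp [0.5562 0.0186 0.1537] yaw 66.51 tilt 0.01 w 0.0125 F [-0.85  0.14 -0.43] j [  19.   17.  -13.   -0.  -60. -132.]
to (0.5557, 0.0174, 0.0742) tool d [-0.0013  0.0795  0.    ] 0.08
[array([[305.53927106, 198.95409417],
       [305.27468168, 188.43250656]]), array([[323.78842133, 191.44170547],
       [323.76602354, 199.86424303]])]
```

View pics/p3.png

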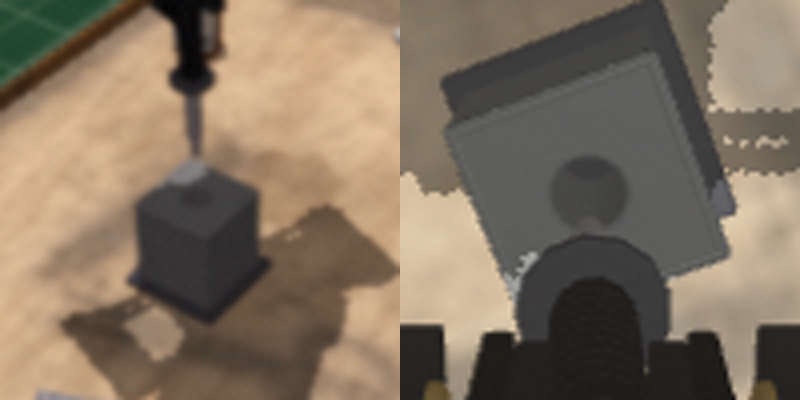

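Wrist view: hole at px (321.5,193) and tip at (322,201), which lines up. The scene view shows the stylus vertical over the hole. I'll insert it.

Call:
jog_arm([
  [[-0.0012, 0.015, 0], [0, 0, 0], 0.0],
  [[0, 0.015, 0], [0, 0, 0], 0.0],
  [[0, 0.01, 0], [0, 0, 0], 0.0],
  [[0, 0.01, 0], [0, 0, 0], 0.0],
  [[0, 0, 0], [0, 0, 0], 0.0],
])

```text
time_s: 12.22
tcp_pos: [0.5553, 0.0166, 0.1026]
ee_rot: [[0.4, -0.002, -0.917], [0.917, -0.001, 0.4], [-0.001, -1.0, 0.002]]
wrist_force: [-0.2, -0.1, 0.7]
gripper_width: 0.141
```

Call:
jog_arm([
  [[0, 0.01, 0], [0, 0, 0], 0.0],
  [[0, 0.01, 0], [0, 0, 0], 0.0],
  [[0, 0.005, 0], [0, 0, 0], 0.0],
  [[0, 0.0025, 0], [0, 0, 0], 0.0],
  [[0, 0.001, 0], [0, 0, 0], 0.0],
  [[0, 0, 0], [0, 0, 0], 0.0],
  [[0, 0, 0], [0, 0, 0], 0.0],
])

```text
time_s: 13.1
tcp_pos: [0.5561, 0.0168, 0.0754]
ee_rot: [[0.4, 0.001, -0.917], [0.917, 0.0, 0.4], [0.0, -1.0, -0.0]]
wrist_force: [-0.3, 0.1, -0.4]
gripper_width: 0.145
```

Call:
jog_arm([
  [[0, 0.001, 0], [0, 0, 0], 0.0],
  [[0, 0, 0], [0, 0, 0], 0.02],
  [[0, 0, 0], [0, 0, 0], 0.045],
  [[0, 0, 0], [0, 0, 0], 0.045],
  [[0, 0, 0], [0, 0, 0], 0.045],
  [[0, 0, 0], [0, 0, 0], 0.045],
  [[0, -0.02, 0], [0, 0, 0], 0.045],
  [[0, -0.03, 0], [0, 0, 0], 0.045],
  [[0, -0.04, 0], [0, 0, 0], 0.045],
  [[0, -0.02, 0], [0, 0, 0], 0.045],
])

```text
time_s: 14.35
tcp_pos: [0.5568, 0.0169, 0.1867]
ee_rot: [[0.399, 0.004, -0.917], [0.917, 0.001, 0.399], [0.002, -1.0, -0.003]]
wrist_force: [-0.4, 0.7, -0.7]
gripper_width: 0.518
```

```bash
python3 -c "
from h import *
go((.4965,-.26,.185))
def cr(im,x,y,w,h,k):return cv2.resize(im[y:y+h,x:x+w],None,fx=k,fy=k,interpolation=cv2.INTER_CUBIC)
a=capture('scene');b=capture('wrist')
save('p4.png',np.hstack([cr(a,257,140,100,100,4),cr(b,274,125,100,100,4)]))"
```

```text
t 14.35 tcp [0.5568 0.0169 0.1867] yaw 66.45 tilt 0.21 w 0.0451 F [-0.38  0.73 -0.73] j [  18.   16.  -10.    0.  -64. -132.]
to (0.4965, -0.26, 0.185) tool d [-0.2779  0.0012 -0.0553] 0.283
```

View pics/p4.png

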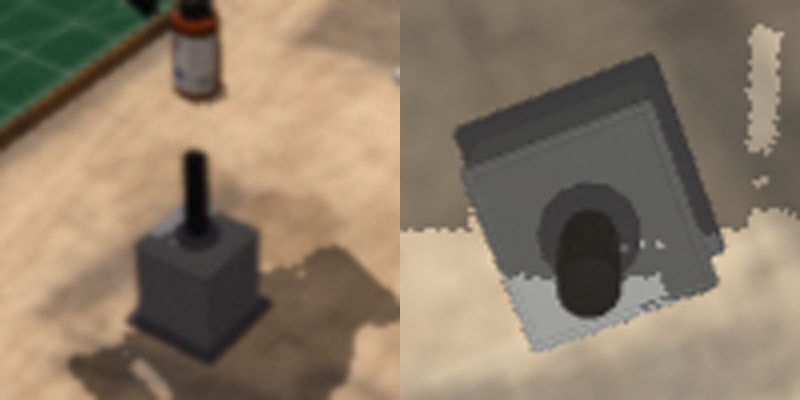

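The stylus stands upright in the holder with its collar seated, and it is let go. Next is the tray.

Call:
jog_arm([
  [[-0.0347, 0, -0.0069], [0, 0, 0], 0.06],
  [[-0.0347, 0, -0.0069], [0, 0, 0], 0.06],
  [[-0.0347, 0, -0.0069], [0, 0, 0], 0.06],
  [[-0.0347, 0, -0.0069], [0, 0, 0], 0.06],
  [[-0.0347, 0, -0.0069], [0, 0, 0], 0.06],
  [[-0.0347, 0, -0.0069], [0, 0, 0], 0.06],
  [[-0.0347, 0, -0.0069], [0, 0, 0], 0.06],
  [[-0.035, 0, -0.007], [0, 0, 0], 0.06],
  [[0, 0, 0], [0, 0, 0], 0.06],
  [[0, 0, 0], [0, 0, 0], 0.06],
])

```text
time_s: 15.7
tcp_pos: [0.495, -0.2597, 0.1831]
ee_rot: [[0.4, -0.002, -0.916], [0.916, 0.001, 0.4], [0.0, -1.0, 0.002]]
wrist_force: [-1.2, 0.0, 0.5]
gripper_width: 0.691
```

```bash
python3 -c "
from h import *
b=capture('wrist');go((.4965,-.26,.1));C=cam('wrist')
save('w5.png',cv2.resize(b[100:260,200:440],None,fx=3.3,fy=3.3,interpolation=cv2.INTER_CUBIC))
print(proj(C,[(.4965,-.26,.062),(.4601,-.2418,.0175),(.5352,-.2751,.0135)]))"
```

```text
t 15.75 tcp [ 0.4953 -0.2594  0.1834] yaw 66.47 tilt 0.08 w 0.06 F [-0.07  0.13  0.65] j [ -11.   16.  -10.   -0.  -64. -102.]
to (0.4965, -0.26, 0.1) tool d [-0.0001  0.0834 -0.0015] 0.083
[[324.94296084 186.70185815]
 [326.86217493 141.20677252]
 [326.18877285 213.02840791]]
```

View pics/w5.png

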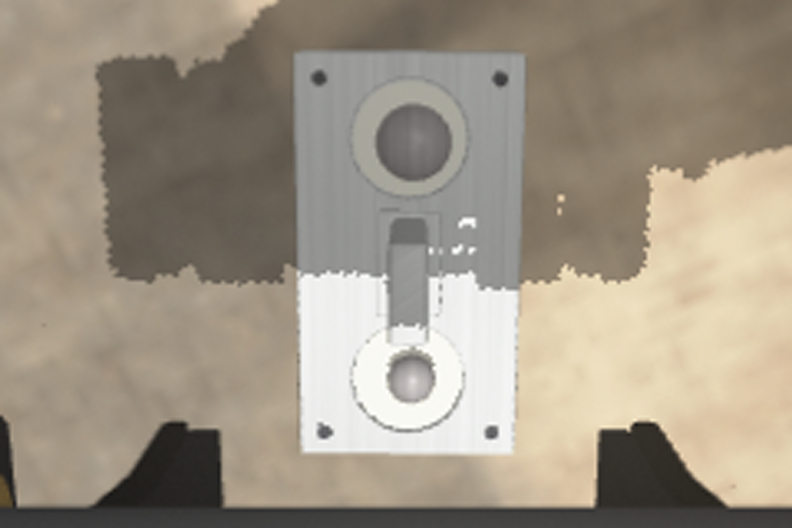

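Wrist view: the tray is square to the jaws, with the tab centred at column 323.6 against a finger midpoint of 323.9. Both balls are in their pockets, the large one on the far image side at (325.5,143). I'll descend and grip.

Call:
jog_arm([
  [[0, 0.035, -0.0012], [0, 0, 0], 0.06],
  [[0, 0.035, 0], [0, 0, 0], 0.06],
  [[0, 0.035, 0], [0, 0, 0], 0.06],
  [[0, 0.025, 0], [0, 0, 0], 0.06],
  [[0, 0.018, 0], [0, 0, 0], 0.06],
  [[0, 0.01, 0], [0, 0, 0], 0.06],
  [[0, 0.004, 0], [0, 0, 0], 0.06],
  [[0, 0, 0], [0, 0, 0], 0.06],
  [[0, 0, 0], [0, 0, 0], 0.06],
])

```text
time_s: 16.88
tcp_pos: [0.4972, -0.2607, 0.0229]
ee_rot: [[0.4, 0.002, -0.917], [0.917, -0.0, 0.4], [0.0, -1.0, -0.002]]
wrist_force: [-0.2, 0.5, 0.0]
gripper_width: 0.688
```

Call:
jog_arm([
  [[0, 0, 0], [0, 0, 0], 0.04],
  [[0, 0, 0], [0, 0, 0], 0.03],
  [[0, 0, 0], [0, 0, 0], 0.022],
  [[0, 0, 0], [0, 0, 0], 0.018],
  [[0, 0, 0], [0, 0, 0], 0.016],
  [[0, 0, 0], [0, 0, 0], 0.014],
  [[0, 0, 0], [0, 0, 0], 0.012],
  [[0, 0, 0], [0, 0, 0], 0.01],
  [[0, 0, 0], [0, 0, 0], 0.0],
  [[0, 0, 0], [0, 0, 0], 0.0],
])

```text
time_s: 18.12
tcp_pos: [0.4965, -0.2606, 0.0221]
ee_rot: [[0.4, -0.0, -0.917], [0.917, -0.0, 0.4], [-0.0, -1.0, 0.0]]
wrist_force: [-0.7, -0.2, -0.0]
gripper_width: 0.137
```

Call:
jog_arm([
  [[0, -0.002, 0], [0, 0, 0], 0.0],
  [[0, -0.004, 0], [0, 0, 0], 0.0],
  [[0, -0.008, 0], [0, 0, 0], 0.0],
  [[0, -0.012, 0], [0, 0, 0], 0.0],
  [[0, -0.014, 0], [0, 0, 0], 0.0],
  [[0, -0.014, 0], [0, 0, 0], 0.0],
  [[0, -0.014, 0], [0, 0, 0], 0.0],
  [[0, -0.014, 0], [0, 0, 0], 0.0],
  [[0, -0.014, 0], [0, 0, 0], 0.0],
  [[0, -0.014, 0], [0, 0, 0], 0.0],
])

```text
time_s: 19.38
tcp_pos: [0.4965, -0.2606, 0.1331]
ee_rot: [[0.4, -0.0, -0.917], [0.917, 0.0, 0.4], [0.0, -1.0, 0.0]]
wrist_force: [-0.7, -0.0, -3.2]
gripper_width: 0.131
```

Call:
jog_arm([
  [[0, -0.014, 0], [0, 0, 0], 0.0],
  [[0, -0.012, 0], [0, 0, 0], 0.0],
  [[0, -0.008, 0], [0, 0, 0], 0.0],
  [[0, -0.004, 0], [0, 0, 0], 0.0],
  [[0, -0.002, 0], [0, 0, 0], 0.0],
  [[0, 0, 0], [0, 0, 0], 0.0],
  [[0, 0, 0], [0, 0, 0], 0.0],
])

```text
time_s: 20.25
tcp_pos: [0.4964, -0.2605, 0.1717]
ee_rot: [[0.4, -0.001, -0.917], [0.917, 0.0, 0.4], [-0.0, -1.0, 0.001]]
wrist_force: [0.0, -0.3, -3.2]
gripper_width: 0.13
```

```bash
python3 -c "
from h import *
b=capture('wrist');go((.4677,-.2606,.022));C=cam('wrist')
save('w6.png',cv2.resize(b[100:260,200:440],None,fx=3.3,fy=3.3,interpolation=cv2.INTER_CUBIC))"
```

```text
t 20.3 tcp [ 0.4964 -0.2605  0.1718] yaw 66.44 tilt 0.05 w 0.0116 F [ 0.47  0.16 -3.99] j [ -11.   17.  -10.   -0.  -63. -102.]
to (0.4677, -0.2606, 0.022) tool d [-0.0115  0.1498  0.0261] 0.152
```

View pics/w6.png

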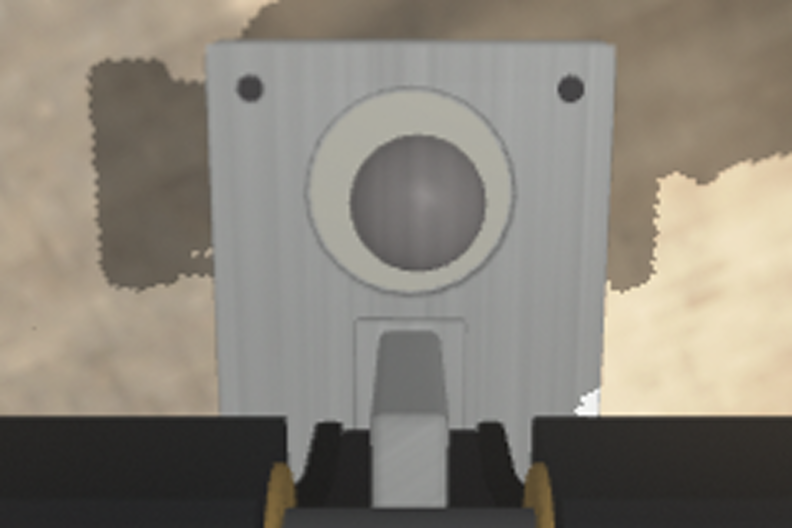

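The tray is lifted level with the large ball inside its pocket (crop (417,202), pocket (411,190)). I'll carry it smoothly to above the window.

Call:
jog_arm([
  [[0.0019, 0, 0.0007], [0, 0, 0], 0.0],
  [[0.0047, 0, 0.0017], [0, 0, 0], 0.0],
  [[0.0075, 0, 0.0026], [0, 0, 0], 0.0],
  [[0.0113, 0, 0.004], [0, 0, 0], 0.0],
  [[0.0151, 0, 0.0053], [0, 0, 0], 0.0],
  [[0.0167, 0, 0.0058], [0, 0, 0], 0.0],
  [[0.0167, 0, 0.0058], [0, 0, 0], 0.0],
  [[0.0167, 0, 0.0058], [0, 0, 0], 0.0],
  [[0.0167, 0, 0.0058], [0, 0, 0], 0.0],
  [[0.0167, 0, 0.0058], [0, 0, 0], 0.0],
])

```text
time_s: 21.55
tcp_pos: [0.5066, -0.1284, 0.1722]
ee_rot: [[0.4, 0.0, -0.917], [0.917, -0.0, 0.4], [0.0, -1.0, -0.0]]
wrist_force: [0.8, 0.1, -3.6]
gripper_width: 0.134
```

Call:
jog_arm([
  [[0.0167, 0, 0.0058], [0, 0, 0], 0.0],
  [[0.0167, 0, 0.0058], [0, 0, 0], 0.0],
  [[0.0167, 0, 0.0058], [0, 0, 0], 0.0],
  [[0.0167, 0, 0.0058], [0, 0, 0], 0.0],
  [[0.0167, 0, 0.0058], [0, 0, 0], 0.0],
  [[0.0167, 0, 0.0058], [0, 0, 0], 0.0],
  [[0.0167, 0, 0.0058], [0, 0, 0], 0.0],
  [[0.0167, 0, 0.0058], [0, 0, 0], 0.0],
  [[0.0167, 0, 0.0058], [0, 0, 0], 0.0],
  [[0.0167, 0, 0.0058], [0, 0, 0], 0.0],
])

```text
time_s: 22.8
tcp_pos: [0.5201, 0.0478, 0.1721]
ee_rot: [[0.4, 0.0, -0.917], [0.917, -0.0, 0.4], [-0.0, -1.0, -0.0]]
wrist_force: [1.2, 0.3, -3.2]
gripper_width: 0.131
```

Call:
jog_arm([
  [[0.0167, 0, 0.0058], [0, 0, 0], 0.0],
  [[0.0167, 0, 0.0058], [0, 0, 0], 0.0],
  [[0.0167, 0, 0.0058], [0, 0, 0], 0.0],
  [[0.0167, 0, 0.0058], [0, 0, 0], 0.0],
  [[0.0167, 0, 0.0058], [0, 0, 0], 0.0],
  [[0.0151, 0, 0.0053], [0, 0, 0], 0.0],
  [[0.0113, 0, 0.004], [0, 0, 0], 0.0],
  [[0.0075, 0, 0.0026], [0, 0, 0], 0.0],
  [[0.0047, 0, 0.0017], [0, 0, 0], 0.0],
  [[0.0019, 0, 0.0007], [0, 0, 0], 0.0],
])

```text
time_s: 24.05
tcp_pos: [0.5299, 0.1777, 0.1721]
ee_rot: [[0.4, -0.0, -0.917], [0.917, -0.0, 0.4], [-0.0, -1.0, 0.0]]
wrist_force: [-0.0, -1.1, -2.1]
gripper_width: 0.135
```

Call:
jog_arm([
  [[0, 0, 0], [0, 0, 0], 0.0],
  [[0, 0.002, 0], [0, 0, 0], 0.0],
  [[0, 0.005, 0], [0, 0, 0], 0.0],
  [[0, 0.009, 0], [0, 0, 0], 0.0],
  [[0, 0.012, 0], [0, 0, 0], 0.0],
  [[0, 0.009, 0], [0, 0, 0], 0.0],
  [[0, 0.005, 0], [0, 0, 0], 0.0],
  [[0, 0.002, 0], [0, 0, 0], 0.0],
  [[0, 0, 0], [0, 0, 0], 0.0],
  [[0, 0, 0], [0, 0, 0], 0.0],
])

```text
time_s: 25.3
tcp_pos: [0.5302, 0.1778, 0.1286]
ee_rot: [[0.4, 0.001, -0.917], [0.917, 0.0, 0.4], [0.001, -1.0, -0.001]]
wrist_force: [-0.1, 0.2, -2.7]
gripper_width: 0.136
```

```bash
python3 -c "
from h import *
b=capture('wrist');a=capture('scene');t=capture('top');go((.529,.178,.127));C=cam('wrist')
f=lambda im,x,y,w,h:cv2.resize(im[y:y+h,x:x+w],(400,300),interpolation=cv2.INTER_CUBIC)
save('p7.png',np.vstack([np.hstack([f(b,220,100,200,150),f(a,210,170,160,120)]),np.hstack([f(t,180,160,160,120),f(a,280,140,80,60)])]))
print(proj(cam('scene'),[(.491,.195,.045),(.491,.195,.1225)]),proj(cam('top'),[(.491,.195,.045),(.491,.195,.1225)]),proj(C,[(.491,.195,.1225)]))"
```

```text
t 25.45 tcp [0.5301 0.1777 0.1285] yaw 66.44 tilt 0.04 w 0.0114 F [ 0.18 -0.74 -3.31] j [  35.   19.  -14.   -0.  -57. -149.]
to (0.529, 0.178, 0.127) tool d [-0.0002  0.0015  0.0011] 0.002
[[281.13885639 267.54706675]
 [278.56845852 239.05380663]] [[246.81948912 234.6215368 ]
 [240.32988405 229.81298763]] [[325.98482325 155.87559553]]
```

View pics/p7.png

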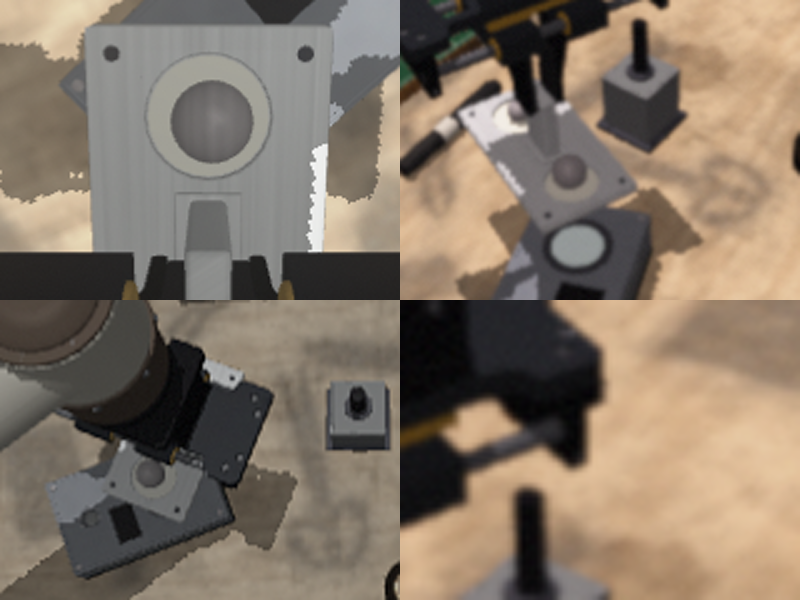

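In the scene view the large ball is at px (277.7,238), and I predicted (278.6,239) for directly above the window. In the top view it's at (240.1,229.7), predicted (240.3,229.8). Both balls are in their pockets, and the stylus stands in its holder. I'm handing in.

```bash
python3 -c "
from h import *
go((.529,.178,.127));print(np.abs(sense()['joint_velocities']).max());print(finish_job())"
```

```text
t 25.45 tcp [0.5301 0.1777 0.1285] yaw 66.44 tilt 0.04 w 0.0114 F [ 0.18 -0.74 -3.31] j [  35.   19.  -14.   -0.  -57. -149.]
to (0.529, 0.178, 0.127) tool d [-0.0002  0.0015  0.0011] 0.002
0.11621542523622651
the job is handed in; nothing more can be done
None
```

The job is done and handed in at about 25.5 s of the 64 s allowed; the hand-in gives no verdict.

- **Button:** I pressed it with the stylus tip until it bottomed out. The force rose stiffly to 8.6 N with almost no further travel.
- **Stylus:** It is back in its holder and let go. The pictures after release and at the end show it upright, with the collar seated.
- **Tray:** I lifted it by the tab, carried it over and am holding it above the reader, tool tilt 0.04°. The underside is about 62 mm above the window, worked out from the tool height.
- **Large ball:** In both the top and scene pictures it is within about 3 mm of directly above the window.
- **Both balls:** The last pictures show each in its pocket.

I did not check two things directly at the end: whether the button had sprung back, and whether the tape, bottle and marker had stayed where they were. I had no contact with those three, and no check failed. Repeat measurements of the button and window differed by up to about 3 mm, within tolerance.

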